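Show the failed drive's label to the desk camera

TASK

The hard drive with the orange sticker has failed. Switch off its bay with the green button right in front of it on the dock (not the other bay's button), draw that drive up out of its bay, and hold it up to the desk camera so that our colleague on the call can read its label: right way up (sticker at the top), label square to the lens and in the middle of the picture, the label about 16 cm from the glass. Finish holding it still there in the gripper; leave the other drive in its bay and do not disturb the camera or the other things on the desk.

Things in the scene. Friction and masses are not known exactly. Their poses are not given: they have to be found in the camera images.
- failed_drive_center (a point): centre of the failed drive: aluminium slab 15 mm thick (its x), 70 wide (y), 100 tall (z), about 0.2 kg, orange sticker on its top edge. It stands upright in one of the dock's bays, lowest 30 mm in the slot, 70 mm clear above; slides straight up and out, no catch, 1 mm play all round. White label on its +x face, which in the dock looks to the dock's +y side; green circuit board on its -x face
- label (a point): centre of the white label (60 x 56 mm) on the failed drive: on the +x face, 36 mm above the connector edge (14 mm below the slab's centre). Its x axis points straight out of the label, z up the drive towards the stickered edge
- good_drive_center (a point): centre of the good drive, of the same make and size without a sticker, standing in the dock's other bay, 64 mm beside the failed one: leave it there
- dock: black two-bay drive dock, fixed to the desk: 180 mm deep (x -100 to +80 mm), 140 mm wide (y), 60 mm high, origin on the desk. Its front, with the buttons, is its -x end, turned more or less to the robot; +y is its left. Each bay is a slot along x, 30 mm deep, centred at x = +30 mm, y = +32 mm (left) or -32 mm (right)
- left_bay (a point): centre of the mouth of the left bay (at dock x +30, y +32 mm), level with the dock's top at 60 mm; axes as the dock
- right_bay (a point): centre of the mouth of the right bay (at dock x +30, y -32 mm), level with the dock's top at 60 mm; axes as the dock
- left_button_top (a point): middle of the top of the left bay's green push button (22 mm across, in a grey collar), 94 mm in front of the middle of the left bay, its top 72 mm above the desk. It is pressed straight down, 5 mm of travel, about 4 N, and springs back
- right_button_top (a point): middle of the top of the right bay's green push button, 94 mm in front of the middle of the right bay, otherwise as the left one
- left_button (a joint): how far the left bay's button is pressed: 0 = up, 0.005 m = fully down
- right_button (a joint): how far the right bay's button is pressed: 0 = up, 0.005 m = fully down
- lens (a point): middle of the front glass of the desk camera: a black bar 96 mm wide, 30 mm high, on a slim steel post with a round foot (120 mm across, 30 mm behind); about 0.25 m above the desk. x points out along the line of sight, which looks 6 to 23 degrees downwards; y is level, to the camera's left; z is the picture's up. The head nods on a stiff hinge: do not push it
- drive_tray: shallow open blue tray for drives, fixed to the desk: 160 (x) x 220 (y) x 28 mm high, origin under its centre
- spare_drive_center (a point): centre of a spare drive without sticker lying label up in the blue tray, its top 19 mm above the desk
- mug: white mug 82 mm across, 95 mm high, handle to its +y, origin under its centre
- note_block: yellow block of sticky notes, 76 x 76 x 28 mm, origin under its centre
- stapler: red and black stapler, 150 mm long (x), 36 mm wide, 64 mm high, origin under its middle
- pen_cup: dark metal pen cup 80 mm across and 100 mm high, with pens to 165 mm, origin under its centre
- screwdriver: small screwdriver, 160 mm long, lying on the desk, 26 mm high, origin under its middle, blade to +x
Mind the look-alikes: they are no part of the job. What is shaped like the part that bears failed_drive_center but red is not meant. Leave any pink look-alike of the dock alone.

How it is judged:
By the outcome, as a careful person would: the job done as asked, in the order asked, and still so for the second after the job is handed in, while the arm keeps its last pose, push and grip.
It also fails if it takes over 42 s, if anything falls off the work surface, if the arm or the gripper's body presses on something with over 40 N, if the wrist force passes 120 N, or if a joint passes its speed limit or range.

ROBOT

A 6-joint arm with a two-finger parallel gripper is mounted at the origin on the work surface. World frame = base frame: x ahead of the robot, y to its left, z up, the work surface at z = 0. Lengths are in m, angles in rad, forces in N, time in s.
With the tool pointing down it reaches from about 0.225 to 0.725 m from the base axis. Payload 3.1 kg.
Tool frame: the origin (TCP) lies midway between the tips of the shut fingers; the grasp point (between the pads) lies manip.tcp_to_grasp behind it (manip.tcp_to_grasp is the distance from the TCP to the grasp point, in m); x points along the fingers, y is the direction in which the jaws open and shut, and the axes are right-handed (so a half turn about x gives the same grasp; the last joint's range is limited). The gripper opens to 85 mm and grips with 20 to 120 N. Pads are 22 mm wide; open, the fingers measure 114 mm over their backs; the gripper's body (76 mm by 85 mm) begins 54 mm behind the grasp point. The pads swing forward as they close: fully open they stand 13 mm farther back than shut.
Start: joints at [1.119, 0.048, 0.099, 1.622, 0, 1.443], TCP at [0.167, 0.498, 0.231] pointing down, gripper open.
Joint ranges: [-2.91, 2.91], [-0.99, 1.94], [-1.21, 1.42], [-2.12, 2.29], [-1.49, 1.47], [-3.14, 3.14]. Speed limits (rad/s): [2.79, 2.79, 3.14, 3.14, 3.14, 3.14].

INTERFACE

Orientations are given as a rotation vector (axis times angle).
In Python, from plant import manip gives the robot as it stands.
- The arm moves only by the tool carry_out, never from a script. Its argument "moves" is text: rows parted by semicolons, each of 7 numbers parted by spaces: the turn, a rotation vector about the world's x, y, z in rad, then the shift along the world's x, y, z in cm, then the gripper command: -1 is shut, 1 is fully open, values between are in proportion. In form: rx ry rz tx ty tz hand; .... A call has 1 to 10 rows; each row is the pose to reach, as a shift and turn from the pose commanded when the call began; what a row does not reach only later rows make up. A row lasts 1/12 s, in which the tool goes at most 41.7 mm and 7.16 degrees, less where a joint would pass 70% of its speed; a pose out of reach is approached as far as the arm can. A call with a gripper value outside its range is refused whole. The fingers move at their own pace and stop on an object; "grip_force" is the grip in N (left out, the last holds). Time passes only in rows, so rows that repeat a pose let the fingers close. It gives the time, the measured TCP pose, the force and the opening at its end, in the units of the state.
- manip.observe(): the state, without advancing time (a new reading comes with each control period).
- manip.read_camera(name): name is "side" or "top"; returns the picture (420x560x3 uint8, red, green, blue); there is no depth.
- manip.camera_info(name): a dict with "camera_matrix" (3x3 intrinsics, pixels), "rvec" (rotation vector, rad) and "tvec" (3), from world to camera coordinates, as OpenCV has them. Camera axes: x right, y down, z forward; pixel columns grow to the right and rows downward; lengths in m; the calibration is good to about 2 mm. A picture is of the moment at which its call begins. camera_info takes no time and is no camera call.
- manip.job_done(): hands the job in, once; it reports no verdict.
The state is a dict: "clock": time; "q": joint angles; "joint_velocities": joint speeds; "joint_efforts": joint torques, N m; "position": TCP position; "eef_rot": TCP orientation; "force": force on the tool from outside, world axes, zero at the start; "wrist_torque": the same for the moment, N m; "width": finger opening in m.
Only numpy, scipy, OpenCV 4.12 (cv2) and the standard library are available. Lean on these libraries where they do the work, as an engineer would, in place of code of your own. Each camera call takes 0.05 s, during which the arm holds its last target.

## Working session

There is one attempt and no reset: what is moved stays moved. The work goes in short steps, Python scripts to look and compute and a tool call to move; the robot and the scene stay as the last step left them, time stands still between calls to the robot, and variables do not carry over. Pictures are saved under pics/ and viewed, and the job is handed in when it is done.

Besides the shell and the picture viewer there is one more tool, called after "Emit:" as name(argument=value, ...), one argument or row to a line, values as JSON. carry_out: Moves the arm, as the interface text tells. Its arguments: {"type":"object","properties":{"moves":{"type":"string"},"grip_force":{"type":"number"}},"required":["moves"]}

```bash
mkdir -p pics; ls
python3 - <<'E'
from plant import manip
import cv2
for n in ("side","top"):
    im=manip.read_camera(n); cv2.imwrite(f"pics/{n}0.png",im[:,:,::-1])
    print(manip.camera_info(n))
print(manip.observe(), manip.tcp_to_grasp)
E
```

```text
pics
{'camera_matrix': array([[499.07451618,   0.        , 275.94865206],
       [  0.        , 499.07451618, 206.78717087],
       [  0.        ,   0.        ,   1.        ]]), 'rvec': array([ 2.39549804, -0.68629251,  0.23966907]), 'tvec': array([-0.42021528,  0.26974405,  1.39919724])}
{'camera_matrix': array([[417.4609759 ,   0.        , 282.73579797],
       [  0.        , 417.4609759 , 211.34364265],
       [  0.        ,   0.        ,   1.        ]]), 'rvec': array([ 1.98497224, -2.20298939,  0.25934295]), 'tvec': array([0.00502487, 0.51524147, 1.28719693])}
{'clock': 0.1, 'q': array([1.11924174e+00, 4.86593663e-02, 9.77397927e-02, 1.62203215e+00,
       7.22272445e-06, 1.44296404e+00]), 'joint_velocities': array([ 0.00022934, -0.0014967 ,  0.0020959 ,  0.00019979, -0.00327799,
       -0.00118313]), 'joint_efforts': array([ 2.20068592e-03, -3.39852798e+01,  3.20934534e+01,  1.58887112e-02,
       -2.75512803e-04,  8.84647363e-06]), 'position': array([0.16677653, 0.49720498, 0.23023588]), 'eef_rot': array([ 0.25244517,  1.55644847, -0.25569844]), 'force': array([ 0.02860353, -0.34490091, -0.99112933]), 'wrist_torque': array([-0.02985816, -0.07716826,  0.02936537]), 'width': 0.08516249935324645} 0.0187
```

View pics/side0.png

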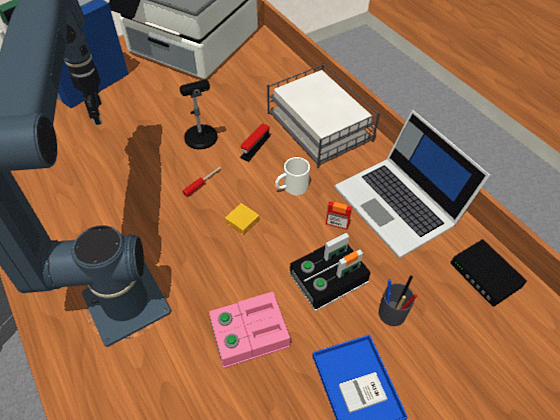

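View pics/top0.png

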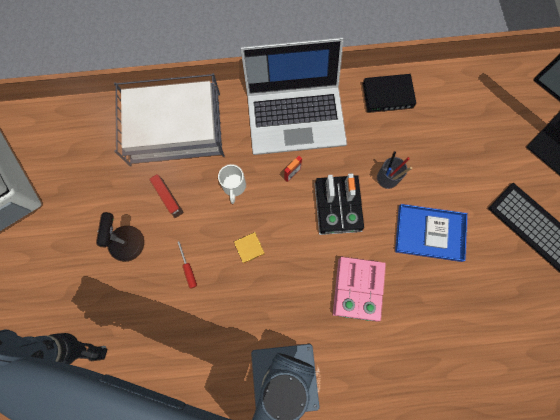

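Run:
```python
import cv2,numpy as np
s=cv2.imread("pics/side0.png");t=cv2.imread("pics/top0.png")
def z(im,x,y,w,h,k): return cv2.resize(im[y:y+h,x:x+w],None,fx=k,fy=k,interpolation=cv2.INTER_CUBIC)
a=z(s,165,70,66,85,6);b=z(t,85,200,66,85,6)
cv2.imwrite("pics/cam.png",np.hstack([a,b]))
a=z(s,280,225,100,85,4);b=z(t,305,165,75,85,4)
cv2.imwrite("pics/dock.png",np.hstack([a,b]))
```

```text
(no output)
```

View pics/cam.png

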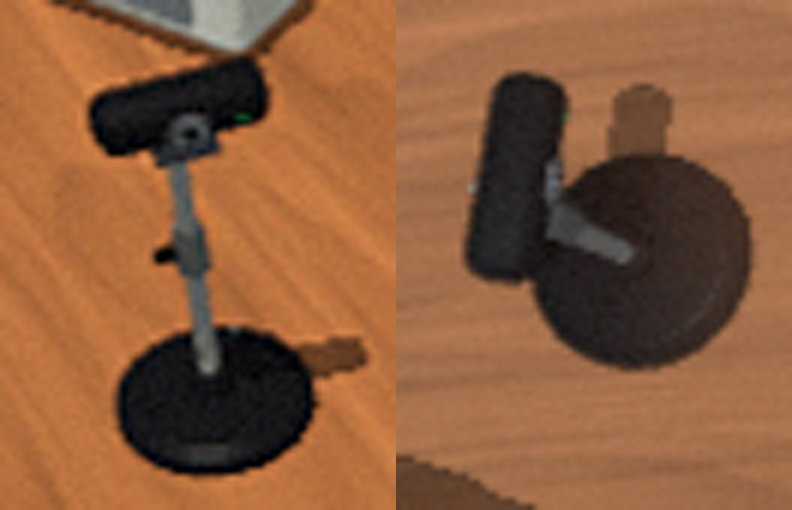

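View pics/dock.png

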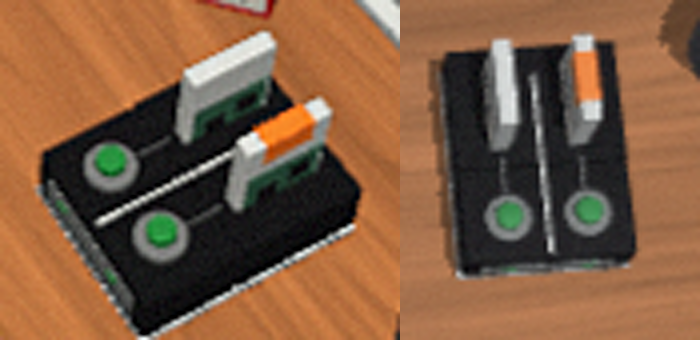

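Run:
```python
from plant import manip
import cv2,numpy as np
for n in ("side","top"):
    f=[manip.read_camera(n).astype(float) for _ in range(6)]
    print(np.std(f,0).mean()); np.save(n+"avg.npy",np.mean(f,0))
def z(im,x,y,w,h,k):
    im=np.clip(im[y:y+h,x:x+w,::-1]*1.0,0,255); im=255*(im/255)**.5
    return cv2.resize(im,None,fx=k,fy=k,interpolation=cv2.INTER_CUBIC).clip(0,255)
cv2.imwrite("pics/cam2.png",np.hstack([z(np.load("sideavg.npy"),177,76,36,28,11),z(np.load("topavg.npy"),90,208,36,44,11)[:308]]))
cv2.imwrite("pics/cam3.png",z(np.load("topavg.npy"),90,206,60,58,10))
```

```text
2.2133379754976823
1.5057229540229804[ WARN:0@12.537] global loadsave.cpp:1063 imwrite_ Unsupported depth image for selected encoder is fallbacked to CV_8U.
```

View pics/cam2.png

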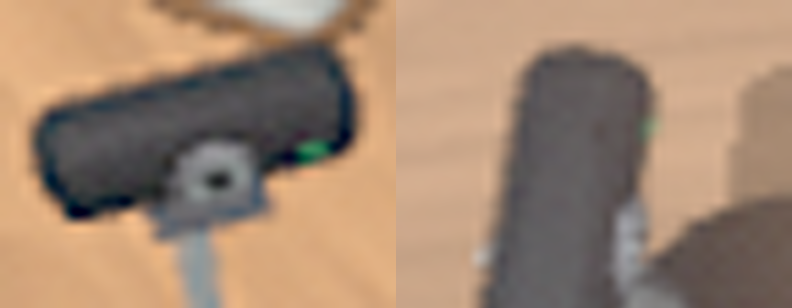

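View pics/cam3.png

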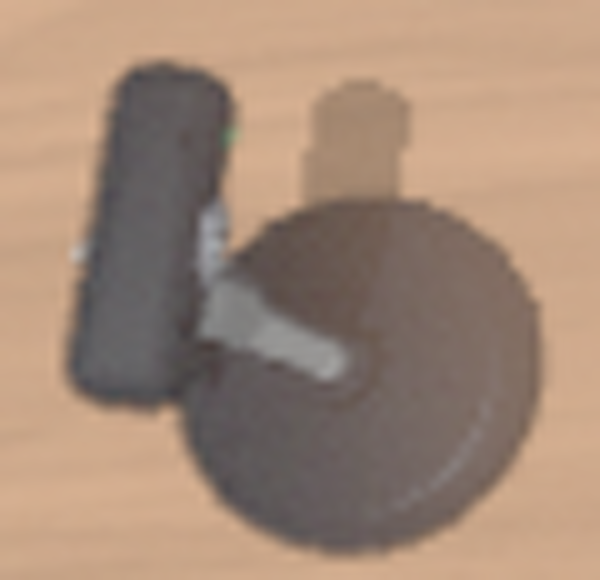

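```bash
cat > h.py <<'E'
import numpy as np, cv2
from plant import manip
CI={n:manip.camera_info(n) for n in ("side","top")}
def ray(n,uv):
    c=CI[n];R=cv2.Rodrigues(c["rvec"])[0];t=np.ravel(c["tvec"])
    d=np.linalg.inv(c["camera_matrix"])@[uv[0],uv[1],1]
    d=R.T@d;return -R.T@t,d/np.linalg.norm(d)
def onz(n,uv,z):
    o,d=ray(n,uv);return o+d*(z-o[2])/d[2]
def tri(a,b):
    A=np.zeros((3,3));B=np.zeros(3)
    L=[ray("side",a),ray("top",b)]
    for o,d in L:
        P=np.eye(3)-np.outer(d,d);A+=P;B+=P@o
    x=np.linalg.solve(A,B)
    return x,[np.linalg.norm(np.cross(x-o,d)) for o,d in L]
def proj(n,p):
    c=CI[n];return cv2.projectPoints(np.array(p,float).reshape(-1,1,3),c["rvec"],c["tvec"],c["camera_matrix"],None)[0].reshape(-1,2)
E
python3 - <<'E'
from h import *
np.set_printoptions(precision=4,suppress=True)
S=lambda x,y:(177+(x+.5)/11-.5,76+(y+.5)/11-.5)
T=lambda x,y:(90+(x+.5)/10-.5,206+(y+.5)/10-.5)
l=tri(S(218,180),T(212,242));c=tri(S(197,128),T(150,235))
A=tri(S(57,165),T(128,395));B=tri(S(337,92),T(172,72))
print("lens",l);print("bar",c,l[0]-c[0]);print("ends",A,B,B[0]-A[0],np.linalg.norm(B[0]-A[0]))
print("foot", onz("top",T(362,377),0.01),"post", onz("top",T(340,365),0.02))
for n in CI: print(n,ray(n,(280,210)))
from scipy.ndimage import label,center_of_mass
for n in CI:
    im=np.load(n+"avg.npy").astype(np.uint8);h=cv2.cvtColor(im,cv2.COLOR_RGB2HSV)
    x0,y0,w,hh=(280,225,100,85) if n=="side" else (305,165,75,85)
    for nm,lo,hi in (("green",(50,110,110),(80,255,255)),("orange",(8,150,200),(20,255,255))):
        m=cv2.inRange(h,lo,hi)[y0:y0+hh,x0:x0+w]
        k,_,st,ce=cv2.connectedComponentsWithStats(m)
        for i in range(1,k):
            if st[i,4]>12:
                p=ce[i]+[x0,y0];print(n,nm,st[i,4],p,onz(n,p,.072 if nm=="green" else .130))
E
```

```text
lens (array([0.4662, 0.4315, 0.2464]), [np.float64(0.0005772231699483732), np.float64(0.0005772231699482628)])
bar (array([0.4675, 0.4447, 0.2557]), [np.float64(0.0003803050199015216), np.float64(0.0003803050199016437)]) [-0.0013 -0.0132 -0.0093]
ends (array([0.4247, 0.4502, 0.2565]), [np.float64(0.0014736466860406244), np.float64(0.0014736466860404988)]) (array([0.5116, 0.4394, 0.2545]), [np.float64(0.0012894972877947402), np.float64(0.0012894972877948829)]) [ 0.087  -0.0108 -0.002 ] 0.08767467065274348
foot [0.4719 0.478  0.01  ] post [0.4747 0.4814 0.02  ]
side (array([ 0.0089, -0.7741,  1.268 ]), array([ 0.3327,  0.5141, -0.7905]))
top (array([ 0.1933, -0.0234,  1.3728]), array([ 0.2407, -0.0124, -0.9705]))
side green 35 [307.2    264.2571] [ 0.4743 -0.1986  0.072 ]
side green 40 [319.975 281.675] [ 0.4726 -0.2628  0.072 ]
side orange 81 [306.3086 240.4691] [ 0.4926 -0.162   0.13  ]
side orange 16 [325.875 228.25 ] [ 0.5624 -0.1568  0.13  ]
side orange 78 [350.7692 255.9231] [ 0.5659 -0.2669  0.13  ]
side orange 14 [287.0714 266.9286] [ 0.4018 -0.2051  0.13  ]
side orange 109 [291.0183 296.9266] [ 0.3624 -0.2848  0.13  ]
side orange 20 [375.   296.75] [ 0.5437 -0.3973  0.13  ]
side orange 38 [356.1053 300.6579] [ 0.4962 -0.3806  0.13  ]
top green 29 [351.7931 216.9655] [ 0.4691 -0.2658  0.072 ]
top green 28 [331.8214 218.3929] [ 0.4711 -0.2018  0.072 ]
top orange 56 [351.2679 183.2321] [ 0.5637 -0.2687  0.13  ]
```

Run:
```python
from h import *
from scipy.ndimage import map_coordinates
np.set_printoptions(precision=2,suppress=True,linewidth=150)
S=lambda x,y:(177+(x+.5)/11-.5,76+(y+.5)/11-.5)
T=lambda x,y:(90+(x+.5)/10-.5,206+(y+.5)/10-.5)
for n,c0,a,b in (("side",S(197,128),S(57,165),S(337,92)),("top",T(150,235),T(128,395),T(172,72))):
    g=np.load(n+"avg.npy").mean(2)
    a,b=np.array(a),np.array(b);u=(b-a)/np.linalg.norm(b-a);v=np.array([-u[1],u[0]])
    for f in np.arange(.1,.95,.08):
        p=a+f*(b-a);s=np.arange(-12,12.01,.1);q=p+np.outer(s,v)
        pr=map_coordinates(g,[q[:,1],q[:,0]],order=1)
        th=65
        lo=s[(s<0)&(pr>th)].max() if ((s<0)&(pr>th)).any() else np.nan
        hi=s[(s>0)&(pr>th)].min() if ((s>0)&(pr>th)).any() else np.nan
        print(n,round(f,2),lo,hi,(lo+hi)/2)
for n,x0,y0,w,h in (("side",199,84,12,9),("top",108,215,8,8)):
    im=np.load(n+"avg.npy"); e=im[...,1]-im[...,[0,2]].max(2)
    e=np.clip(e[y0:y0+h,x0:x0+w]-4,0,None);yy,xx=np.mgrid[y0:y0+h,x0:x0+w]
    print(n,"led",(e*xx).sum()/e.sum(),(e*yy).sum()/e.sum(),e.max())
# lens ring brightness, top
im=np.load("topavg.npy").mean(2); print(im[224:238,100:120].astype(int))
```

```text
side 0.1 -5.600000000000023 5.799999999999937 0.09999999999995701
side 0.18 -5.4000000000000234 5.5999999999999375 0.09999999999995701
side 0.26 -5.700000000000022 6.699999999999932 0.4999999999999547
side 0.34 -5.500000000000023 9.099999999999923 1.79999999999995
side 0.42 -5.600000000000023 5.399999999999938 -0.10000000000004228
side 0.5 -5.4000000000000234 1.9999999999999503 -1.7000000000000366
side 0.58 -5.600000000000023 2.299999999999949 -1.6500000000000368
side 0.66 -5.4000000000000234 8.699999999999925 1.6499999999999506
side 0.74 -5.700000000000022 5.899999999999935 0.09999999999995612
side 0.82 -6.600000000000019 5.799999999999937 -0.4000000000000412
side 0.9 -6.000000000000021 5.999999999999936 -4.263256414560601e-14
top 0.1 -6.700000000000019 nan nan
top 0.18 -6.700000000000019 nan nan
top 0.26 -6.700000000000019 7.299999999999933 0.2999999999999572
top 0.34 -6.40000000000002 7.09999999999993 0.34999999999995524
top 0.42 -6.100000000000021 5.5999999999999375 -0.25000000000004174
top 0.5 -6.30000000000002 5.0999999999999375 -0.6000000000000414
top 0.58 -6.200000000000021 5
[... 849 characters left out ...]
78  53  98 104  72  38  30  29  29]
 [ 30  33  36  37  37  37  36  32  29  38  91 108  80  97  65  30  29  28  26  31]
 [ 30  35  39  37  37  36  38  33  29  37  88  79  67  43  24  27  28  27  28  27]
 [ 33  36  38  37  38  38  38  31  30  44  80  82  57  35  25  26  27  28  25  29]
 [ 35  35  38  37  38  38  36  31  28  27  68  59  40  35  33  28  26  26  27  27]
 [ 33  38  37  37  39  39  34  28  25  27  49  61  63  53  42  36  28  27  28  30]
 [ 34  38  39  39  37  40  35  30  27  24  33  69  69  64  62  53  32  25  26  29]
 [ 38  38  38  39  40  40  32  30  26  23  45  71  70  64  64  64  44  32  28  28]
 [ 37  39  40  40  41  39  34  27  24  22  46  70  67  64  62  64  65  53  41  33]]
```

Run:
```python
from h import *
np.set_printoptions(precision=4,suppress=True)
S=lambda x,y:(177+(x+.5)/11-.5,76+(y+.5)/11-.5)
T=lambda x,y:(90+(x+.5)/10-.5,206+(y+.5)/10-.5)
f=np.array([-.123,-.992,0])
for lx in (217,222,226):
  for bx in (150,153.5):
    l=tri(S(218,180),T(lx,237));c=tri(S(197,129),T(bx,235.5)); o=l[0]-c[0]
    print(lx,bx,l[0],l[1][0],c[0],o,"pitch",np.degrees(np.arctan2(-o[2],o@f)),np.hypot(o@f,o[2]))
# yaw from top axis on z plane
a=onz("top",T(130,395),.2557);b=onz("top",T(176,72),.2557);print(b-a,np.degrees(np.arctan2(*(b-a)[[1,0]])))
a=onz("side",S(57,166),.2557);b=onz("side",S(337,93),.2557);print(b-a,np.degrees(np.arctan2(*(b-a)[[1,0]])))
# dock fit: stack both-view averages
lb=(onz("side",(307.2,264.26),.072)+onz("top",(331.82,218.39),.072))/2
rb=(onz("side",(319.98,281.68),.072)+onz("top",(351.79,216.97),.072))/2
st=(onz("side",(350.77,255.92),.13)+onz("top",(351.27,183.23),.13))/2
print(lb,rb,st,lb-rb,st-rb,np.degrees(np.arctan2(st[1]-rb[1],st[0]-rb[0])),np.degrees(np.arctan2(-(lb-rb)[0],(lb-rb)[1])))
```

```text
217 150 [0.4664 0.4297 0.2479] 0.0002045717831056986 [0.4675 0.4449 0.2552] [-0.0012 -0.0152 -0.0073] pitch 25.593987139258907 0.016886489882453934
217 153.5 [0.4664 0.4297 0.2479] 0.0002045717831056986 [0.4671 0.4435 0.2564] [-0.0007 -0.0138 -0.0085] pitch 31.67304873360736 0.01615374408890503
222 150 [0.4657 0.4277 0.2496] 0.00030915055039498497 [0.4675 0.4449 0.2552] [-0.0018 -0.0173 -0.0056] pitch 17.817571564855587 0.01821141017404021
222 153.5 [0.4657 0.4277 0.2496] 0.00030915055039498497 [0.4671 0.4435 0.2564] [-0.0014 -0.0158 -0.0068] pitch 23.08868854447614 0.017236823416951336
226 150 [0.4652 0.426  0.251 ] 0.0003925803055214601 [0.4675 0.4449 0.2552] [-0.0024 -0.0189 -0.0042] pitch 12.447171671547206 0.01947784795840564
226 153.5 [0.4652 0.426  0.251 ] 0.0003925803055214601 [0.4671 0.4435 0.2564] [-0.0019 -0.0174 -0.0054] pitch 17.069637581161196 0.01834643316665458
[ 0.0891 -0.0127  0.    ] -8.130283613077781
[ 0.0832 -0.0129  0.    ] -8.830551063450073
[ 0.4727 -0.2002  0.072 ] [ 0.4709 -0.2643  0.072 ] [ 0.5648 -0.2678  0.13  ] [ 0.0018  0.0641 -0.    ] [ 0.094  -0.0035  0.058 ] -2.1242210705255875 -1.627695289513366
```

```bash
cat > g.py <<'E'
from h import *
from scipy.spatial.transform import Rotation as Ro
np.set_printoptions(precision=4,suppress=True)
def Rt(yaw,tilt,flip=1):
    a=np.radians(yaw);f=np.array([np.sin(a),-np.cos(a),0]);t=np.radians(tilt)
    n=-np.cos(t)*f+np.array([0,0,np.sin(t)]); z=np.sin(t)*f+np.array([0,0,np.cos(t)])
    x=-z;y=flip*n
    return Ro.from_matrix(np.stack([x,y,np.cross(x,y)],1)),n,z,f
def go(R,p):
    o=manip.observe();c=Ro.from_rotvec(o["eef_rot"])
    return (R*c.inv()).as_rotvec(),(np.array(p)-o["position"])*100
E
python3 - <<'E'
from g import *
o=manip.observe();c=Ro.from_rotvec(o["eef_rot"]);print(c.as_matrix(),o["clock"],o["position"])
for fl in (1,-1):
    R,*_=Rt(-2,0,fl); print(fl,go(R,(.471,-.264,.30)))
    R2,*_=Rt(-8.2,17,fl); print((R2*R.inv()).as_rotvec())
E
```

```text
[[ 0.0001  0.3182  0.948 ]
 [ 0.0001  0.948  -0.3182]
 [-1.      0.0001  0.0001]] 0.7 [0.1671 0.4977 0.2314]
1 (array([-0.0001,  0.0001,  0.2889]), array([ 30.3912, -76.1722,   6.8645]))
[ 0.2957 -0.0264 -0.1074]
-1 (array([ 0.0001,  0.0001, -2.8527]), array([ 30.3912, -76.1722,   6.8645]))
[ 0.2957 -0.0264 -0.1074]
```

Emit:
carry_out(
  moves="0 0 0.15 16 -38 7 -1; 0 0 0.15 16 -38 7 -1; 0 0 0.15 16 -38 7 -1; 0 0 0.15 16 -38 7 -1; 0 0 0.15 16 -38 7 -1; 0 0 0.15 16 -38 7 -1; 0 0 0.15 16 -38 7 -1; 0 0 0.15 16 -38 7 -1; 0 0 0.15 16 -38 7 -1; 0 0 0.15 16 -38 7 -1",
)

```text
clock: 1.53
position: [0.3263, 0.1182, 0.3016]
eef_rot: [0.137, 1.565, -0.136]
force: [1.6, 0.6, -0.1]
width: 0.0001
```

Emit:
carry_out(
  moves="0 0 0.139 14.4 -38.2 -10 -1; 0 0 0.139 14.4 -38.2 -10 -1; 0 0 0.139 14.4 -38.2 -10 -1; 0 0 0.139 14.4 -38.2 -10 -1; 0 0 0.139 14.4 -38.2 -10 -1; 0 0 0.139 14.4 -38.2 -10 -1; 0 0 0.139 14.4 -38.2 -10 -1; 0 0 0.139 14.4 -38.2 -10 -1; 0 0 0.139 14.4 -38.2 -10 -1; 0 0 0.139 14.4 -38.2 -10 -1",
)

```text
clock: 2.37
position: [0.4658, -0.252, 0.2037]
eef_rot: [0.028, 1.57, -0.028]
force: [0.2, -0.0, 0.1]
width: 0.0001
```

Run:
```python
from g import *
o=manip.observe();print(o["clock"],o["width"],o["force"],o["position"],o["q"])
R,*_=Rt(-2,0,1); print(go(R,(.471,-.264,.20)))
a=manip.read_camera("side")[150:350,230:430,::-1];b=manip.read_camera("top")[120:320,260:460,::-1]
cv2.imwrite("pics/p1.png",cv2.resize(np.hstack([a,b]),None,fx=2,fy=2,interpolation=cv2.INTER_CUBIC))
```

```text
2.3667 0.00014284657991168746 [ 0.2309 -0.0088  0.0604] [ 0.4658 -0.252   0.2037] [-0.6226  0.0544  0.0509  1.5667  0.0002 -0.5872]
(array([0.0002, 0.0006, 0.0006]), array([ 0.5204, -1.2038, -0.3651]))
```

View pics/p1.png

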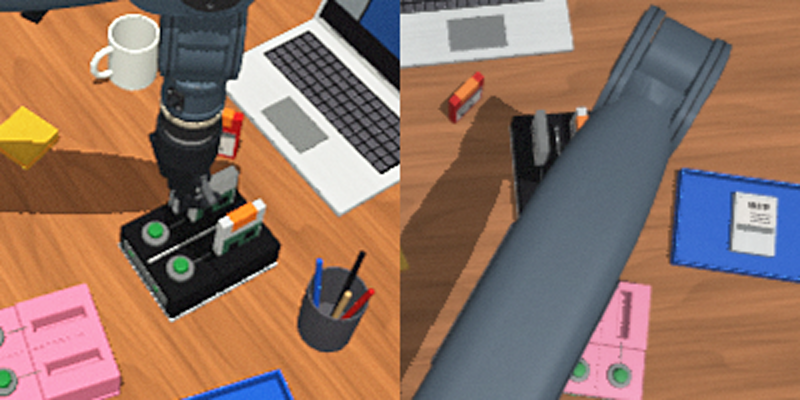

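Emit:
carry_out(
  moves="0 0 0 0 0 0 -1; 0 0 0 0 0 0 -1; 0 0 0 0 0 0 -1; 0 0 0 0 0 0 -1",
)

```text
clock: 2.8
position: [0.4657, -0.2488, 0.2055]
eef_rot: [0.025, 1.569, -0.027]
force: [1.1, 0.2, 0.4]
width: 0.0002
```

Run:
```python
from g import *
R,*_=Rt(-2,0,1); print(go(R,(.471,-.264,.08)),manip.observe()["joint_velocities"])
```

```text
(array([ 0.0012,  0.0019, -0.0017]), array([  0.526 ,  -1.5156, -12.5529])) [ 0.0005 -0.0017 -0.0015 -0.0038  0.0015 -0.0009]
```

Emit:
carry_out(
  moves="0 0 0 0.5 -1.5 0 -1; 0 0 0 0.5 -1.5 -2 -1; 0 0 0 0.5 -1.5 -5 -1; 0 0 0 0.5 -1.5 -8 -1; 0 0 0 0.5 -1.5 -11 -1; 0 0 0 0.5 -1.5 -12.5 -1; 0 0 0 0.5 -1.5 -12.5 -1; 0 0 0 0.5 -1.5 -12.5 -1; 0 0 0 0.5 -1.5 -12.5 -1",
)

```text
clock: 3.55
position: [0.4716, -0.265, 0.0814]
eef_rot: [0.025, 1.568, -0.028]
force: [-0.5, 0.0, 0.4]
width: -0.0003
```

Run:
```python
from g import *
R,*_=Rt(-2,0,1); print(go(R,(.471,-.264,.066)))
a=manip.read_camera("side")[220:320,270:390,::-1]
cv2.imwrite("pics/p2.png",cv2.resize(a,None,fx=5,fy=5,interpolation=cv2.INTER_CUBIC))
```

```text
(array([ 0.0021,  0.0028, -0.001 ]), array([-0.0583,  0.0978, -1.5368]))
```

View pics/p2.png

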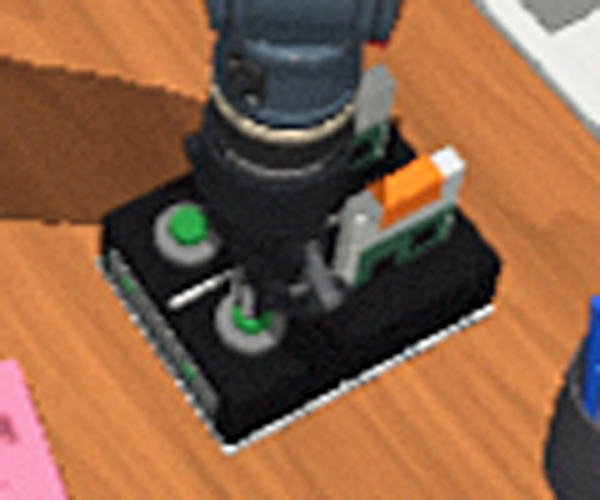

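The shut fingertips sit just above the right bay's button (crop 250,310), clear of the drive and of the left button. Pressing down now, watching the force.

Emit:
carry_out(
  moves="0 0 0 0 0 -0.6 -1; 0 0 0 0 0 -1.0 -1; 0 0 0 0 0 -1.3 -1; 0 0 0 0 0 -1.5 -1; 0 0 0 0 0 -1.5 -1; 0 0 0 0 0 -1.5 -1",
)

```text
clock: 4.1
position: [0.4726, -0.2662, 0.0707]
eef_rot: [0.024, 1.565, -0.03]
force: [-5.4, 3.9, 22.4]
width: -0.0003
```

Run:
```python
from g import *
o=manip.observe();print(o["position"],o["force"],o["wrist_torque"],o["eef_rot"],o["q"])
a=manip.read_camera("side")[235:305,290:370,::-1]
cv2.imwrite("pics/p3.png",cv2.resize(a,None,fx=8,fy=8,interpolation=cv2.INTER_CUBIC))
print(manip.observe()["position"],manip.observe()["force"])
```

```text
[ 0.4726 -0.2662  0.0707] [-5.3958  3.8738 22.3771] [ 0.8266  1.146  -0.003 ] [ 0.024   1.5646 -0.0304] [-0.6367  0.1108 -0.1545  1.2983  0.0002 -0.602 ]
[ 0.4726 -0.2662  0.0707] [-5.3003  4.4001 21.9873]
```

View pics/p3.png

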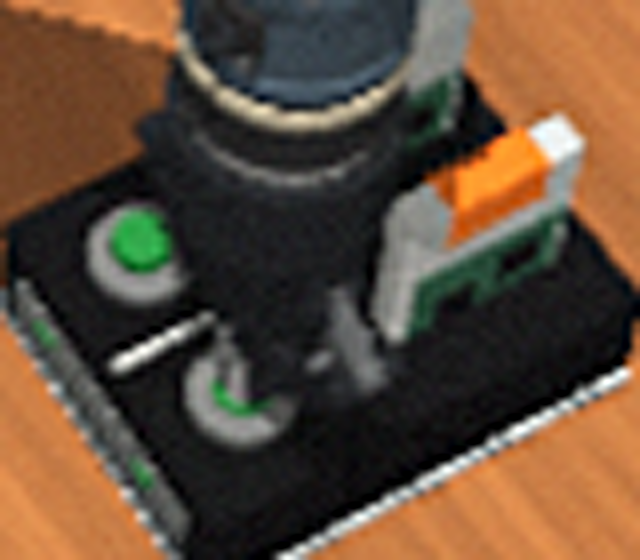

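Emit:
carry_out(
  moves="0 0 0 0 0 0.4 -1; 0 0 0 0 0 0.4 -1; 0 0 0 0 0 0.4 -1",
)

```text
clock: 4.4
position: [0.4725, -0.2661, 0.071]
eef_rot: [0.025, 1.566, -0.03]
force: [0.7, -0.1, 10.6]
width: -0.0001
```

Emit:
carry_out(
  moves="0 0 0 0 0 0.3 -1; 0 0 0 0 0 0.3 -1; 0 0 0 0 0 0.3 -1",
)

```text
clock: 4.65
position: [0.4715, -0.2656, 0.0718]
eef_rot: [0.026, 1.568, -0.029]
force: [2.3, -0.9, 3.6]
width: 0.0002
```

Emit:
carry_out(
  moves="0 0 0 0 0 0.3 -1; 0 0 0 0 0 0.3 -1; 0 0 0 0 0 0.3 -1",
)

```text
clock: 4.9
position: [0.4702, -0.2647, 0.0737]
eef_rot: [0.028, 1.571, -0.027]
force: [1.4, -1.1, 2.8]
width: -0.0001
```

Emit:
carry_out(
  moves="0 0 0 0 0 0.2 -1; 0 0 0 0 0 0.2 -1; 0 0 0 0 0 0.2 -1",
)

```text
clock: 5.15
position: [0.4697, -0.2644, 0.0754]
eef_rot: [0.028, 1.572, -0.027]
force: [1.0, -1.1, 1.7]
width: -0.0001
```

Emit:
carry_out(
  moves="0 0 0 0 0 0.2 -1; 0 0 0 0 0 0.2 -1; 0 0 0 0 0 0.2 -1",
)

```text
clock: 5.4
position: [0.47, -0.2643, 0.0775]
eef_rot: [0.028, 1.572, -0.026]
force: [0.0, 0.3, 0.1]
width: -0.0002
```

Emit:
carry_out(
  moves="0 0 0 0 0 0.4 -1; 0 0 0 0 0 0.4 -1; 0 0 0 0 0 0.4 -1",
)

```text
clock: 5.65
position: [0.4707, -0.2649, 0.0824]
eef_rot: [0.027, 1.57, -0.027]
force: [0.2, 0.2, 0.4]
width: -0.0003
```

Emit:
carry_out(
  moves="0 0 0 0 0 4 -1; 0 0 0 0 0 8 -1; 0 0 0 0 0 12 -1; 0 0 0 0 0 12 -0.2; 0 0 0 0 0 12 -0.2; 0 0 0 0 0 12 -0.2; 0 0 0 0 0 12 -0.2",
)

```text
clock: 6.23
position: [0.4698, -0.2643, 0.2003]
eef_rot: [0.029, 1.573, -0.026]
force: [-0.2, 0.2, -0.6]
width: 0.0345
```

Run:
```python
from g import *
o=manip.observe();print(o["width"])
R,*_=Rt(-2,0,1); print(go(R,(.565,-.2675,.20)))
I=manip.read_camera("side");a=I[235:315,285:375,::-1]
cv2.imwrite("pics/p4.png",cv2.resize(a,None,fx=7,fy=7,interpolation=cv2.INTER_CUBIC))
h=cv2.cvtColor(I,cv2.COLOR_RGB2HSV);m=cv2.inRange(h,(8,170,200),(20,255,255))[240:275,335:370]
print(np.argwhere(m).mean(0)[::-1]+[335,240],m.sum()/255, onz("side",np.argwhere(m).mean(0)[::-1]+[335,240],.13))
```

```text
0.034461017564714466
(array([-0.0018, -0.0024, -0.0002]), array([ 9.5223, -0.3231, -0.0337]))
[352.5  255.33] 100.0 [ 0.571  -0.2679  0.13  ]
```

View pics/p4.png

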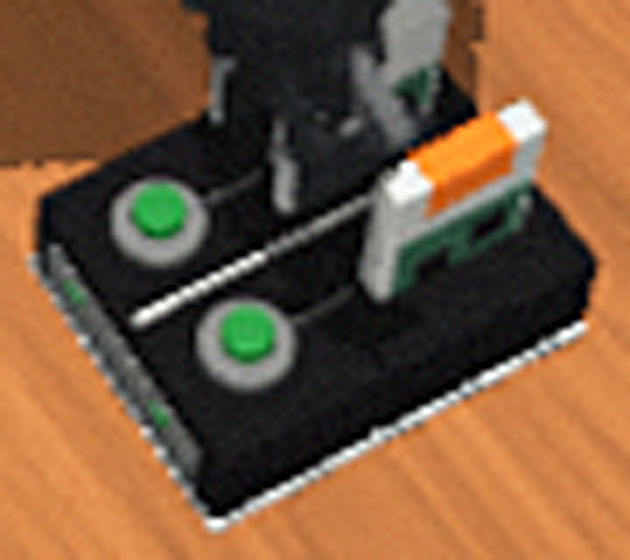

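Emit:
carry_out(
  moves="0 0 0 4 -0.3 0 -0.2; 0 0 0 8 -0.3 0 -0.2; 0 0 0 9.5 -0.3 0 -0.2; 0 0 0 9.5 -0.3 0 -0.2; 0 0 0 9.5 -0.3 -2 -0.2; 0 0 0 9.5 -0.3 -4 -0.2; 0 0 0 9.5 -0.3 -5 -0.2; 0 0 0 9.5 -0.3 -5 -0.2; 0 0 0 9.5 -0.3 -5 -0.2",
)

```text
clock: 7.03
position: [0.564, -0.2673, 0.1508]
eef_rot: [0.029, 1.574, -0.026]
force: [-0.5, 0.5, 0.4]
width: 0.0341
```

Run:
```python
from g import *
o=manip.observe();print(o["width"],o["position"])
R,*_=Rt(-2,0,1); print(go(R,(.565,-.2675,.102)))
a=manip.read_camera("side")[215:315,285:385,::-1]
b=manip.read_camera("top")[140:240,290:390,::-1]
cv2.imwrite("pics/p5.png",cv2.resize(np.hstack([a,b]),None,fx=4,fy=4,interpolation=cv2.INTER_CUBIC))
```

```text
0.03411699319421565 [ 0.564  -0.2673  0.1508]
(array([-0.0017, -0.003 ,  0.0003]), array([ 0.1001, -0.0179, -4.8849]))
```

View pics/p5.png

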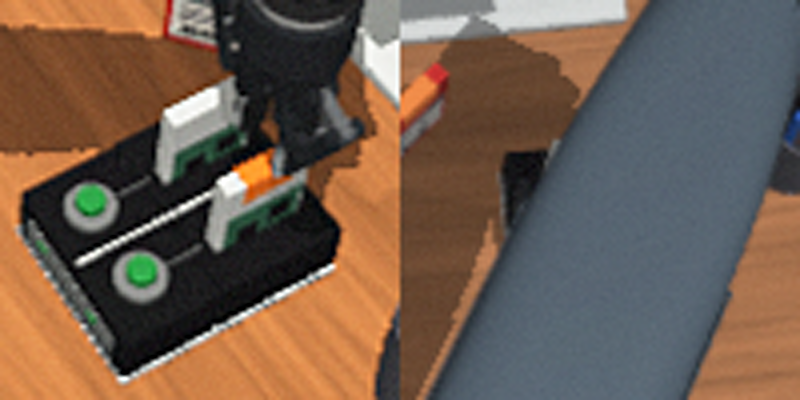

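Emit:
carry_out(
  moves="0 0 0 0.1 0 -0.8 -0.2; 0 0 0 0.1 0 -1.6 -0.2; 0 0 0 0.1 0 -2.4 -0.2; 0 0 0 0.1 0 -2.4 -0.2",
)

```text
clock: 7.47
position: [0.5653, -0.2671, 0.1255]
eef_rot: [0.029, 1.574, -0.026]
force: [-0.3, -0.4, -0.3]
width: 0.0345
```

Emit:
carry_out(
  moves="0 0 0 0 0 -1 -0.2; 0 0 0 0 0 -2 -0.2; 0 0 0 0 0 -2.5 -0.2; 0 0 0 0 0 -2.5 -0.2; 0 0 0 0 0 -2.5 -0.2",
)

```text
clock: 7.88
position: [0.566, -0.2675, 0.1021]
eef_rot: [0.028, 1.572, -0.027]
force: [0.0, -0.0, 0.8]
width: 0.0343
```

Run:
```python
from g import *
a=manip.read_camera("side")[215:315,285:385,::-1]
cv2.imwrite("pics/p6.png",cv2.resize(a,None,fx=6,fy=6,interpolation=cv2.INTER_CUBIC))
```

```text
(no output)
```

View pics/p6.png

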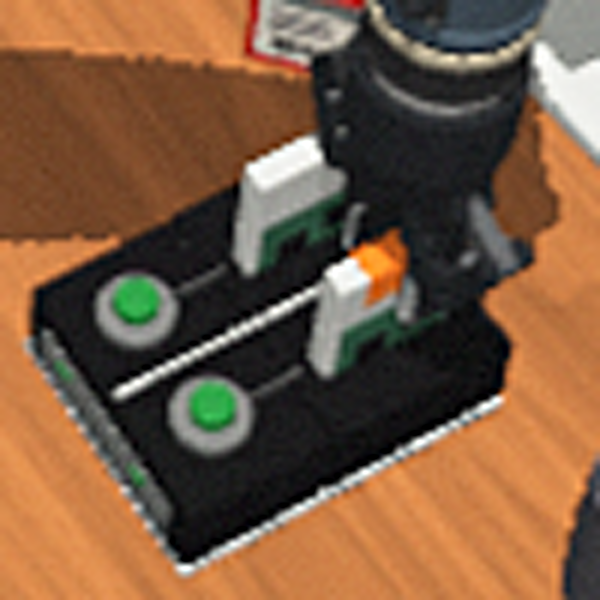

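Emit:
carry_out(
  moves="0 0 0 0 0 0 -1; 0 0 0 0 0 0 -1; 0 0 0 0 0 0 -1; 0 0 0 0 0 0 -1; 0 0 0 0 0 0 -1",
  grip_force=50,
)

```text
clock: 8.35
position: [0.567, -0.2682, 0.1039]
eef_rot: [0.027, 1.569, -0.028]
force: [0.2, -0.3, 1.8]
width: 0.0143
```

Gripped at about 15 mm width with no side load. Drawing it straight up.

Emit:
carry_out(
  moves="0 0 0 0 0 1 -1; 0 0 0 0 0 2 -1; 0 0 0 0 0 3 -1; 0 0 0 0 0 4 -1; 0 0 0 0 0 5.5 -1; 0 0 0 0 0 8 -1; 0 0 0 0 0 11 -1; 0 0 0 0 0 14 -1; 0 0 0 0 0 16 -1; 0 0 0 0 0 16 -1",
)

```text
clock: 9.18
position: [0.5682, -0.2688, 0.2708]
eef_rot: [0.023, 1.561, -0.032]
force: [0.5, 0.9, -0.8]
width: 0.014
```

Run:
```python
from g import *
o=manip.observe();print(o["width"],o["position"],o["force"])
a=manip.read_camera("side")[150:310,270:430,::-1]
cv2.imwrite("pics/p7.png",cv2.resize(a,None,fx=3.75,fy=3.75,interpolation=cv2.INTER_CUBIC))
R,n,z,f=Rt(-8.2,17,1)
L=np.array([.4657,.428,.249]);lx=np.cos(np.radians(17))*f-[0,0,np.sin(np.radians(17))]
lab=L+.16*lx; print("label",lab, go(R,lab-.0075*n+.034*z), lab-.0075*n+.034*z)
```

```text
0.01402206460147045 [ 0.5682 -0.2688  0.2708] [ 0.5428  0.9338 -0.828 ]
label [0.4439 0.2766 0.2022] (array([ 0.2999, -0.0202, -0.1066]), array([-12.6323,  52.8131,  -3.5117])) [0.4414 0.2596 0.2325]
```

View pics/p7.png

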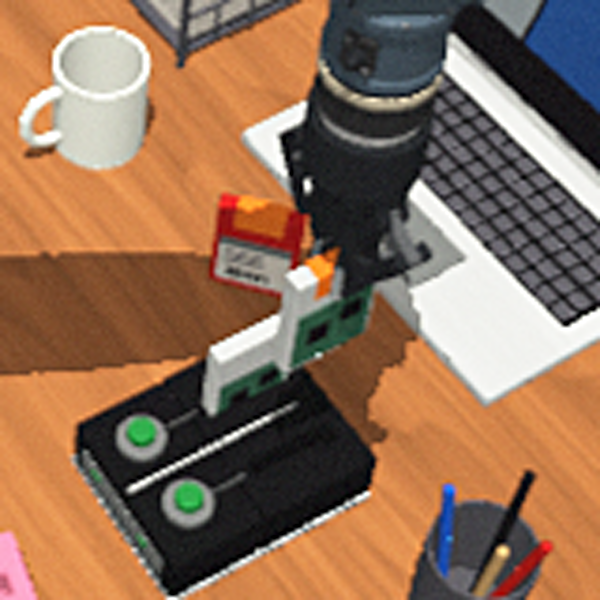

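Emit:
carry_out(
  moves="0 0 0 -0.3 1.5 0 -1; 0 0 0 -0.8 4 0 -1; 0.02 0 0 -1.6 7 0 -1; 0.05 0 -0.01 -2.4 10 0 -1; 0.08 0 -0.02 -3.2 14 0 -1; 0.11 0 -0.03 -4 18 0 -1; 0.14 0 -0.04 -5 22 0 -1; 0.15 -0.01 -0.05 -6 25 0 -1; 0.15 -0.01 -0.05 -6 26 0 -1; 0.15 -0.01 -0.05 -6 26 0 -1",
)

```text
clock: 10.07
position: [0.5048, -0.0053, 0.2617]
eef_rot: [0.182, 1.562, 0.055]
force: [0.4, -0.1, -1.5]
width: 0.0141
```

Emit:
carry_out(
  moves="0.01 0 0 -0.3 1.5 0 -1; 0.03 0 -0.01 -0.8 4 0 -1; 0.06 0 -0.02 -1.8 8 0 -1; 0.09 0 -0.03 -3 12 -0.5 -1; 0.12 -0.01 -0.04 -4 16 -1 -1; 0.14 -0.01 -0.05 -5 20 -2 -1; 0.15 -0.01 -0.056 -6 23 -3 -1; 0.15 -0.01 -0.056 -6.6 24 -3.5 -1; 0.15 -0.01 -0.056 -6.6 24 -3.5 -1; 0.15 -0.01 -0.056 -6.6 24 -3.5 -1",
)

```text
clock: 10.9
position: [0.4399, 0.2321, 0.2269]
eef_rot: [0.344, 1.542, 0.125]
force: [0.1, 0.4, -1.7]
width: 0.0143
```

Run:
```python
from g import *
o=manip.observe();print(o["width"],o["position"],o["force"],o["q"])
for n in CI:
    cv2.imwrite(f"pics/q8{n}.png",manip.read_camera(n)[:,:,::-1])
R,n,z,f=Rt(-8.2,17,1)
print(go(R,(.4414,.2596,.2325)))
```

```text
0.014335928572515505 [0.4399 0.2321 0.2269] [ 0.0709  0.3585 -1.6649] [ 0.166  -0.1721 -0.1477  1.5098  0.287   0.3195]
(array([-0.0039, -0.0053, -0.001 ]), array([0.0176, 2.8288, 0.4485]))
```

View pics/q8side.png

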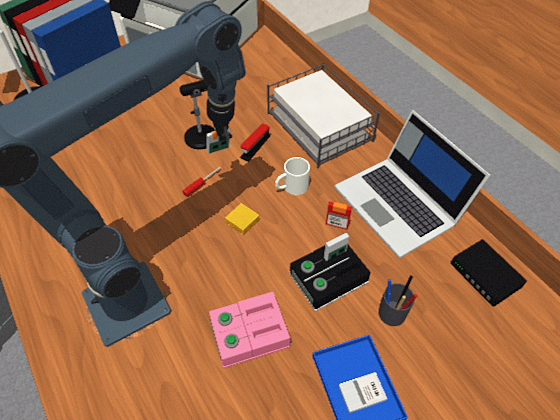

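View pics/q8top.png

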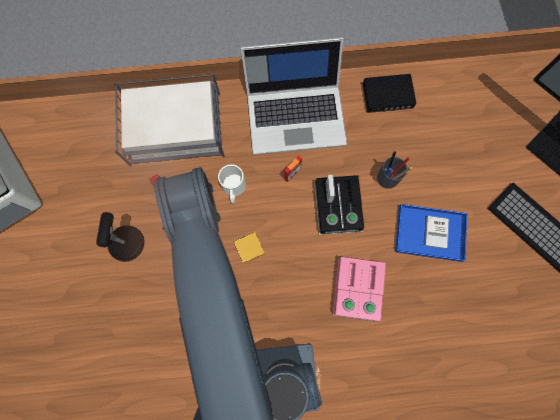

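Emit:
carry_out(
  moves="0 -0.005 0 0 1 0.2 -1; 0 -0.005 0 0 2 0.4 -1; 0 -0.005 0 0 2.8 0.45 -1; 0 -0.005 0 0 2.8 0.45 -1; 0 -0.005 0 0 2.8 0.45 -1; 0 -0.005 0 0 2.8 0.45 -1; 0 -0.005 0 0 2.8 0.45 -1",
)

```text
clock: 11.58
position: [0.4405, 0.26, 0.2325]
eef_rot: [0.345, 1.535, 0.126]
force: [0.1, 0.1, -1.3]
width: 0.0139
```

Run:
```python
from g import *
R,n,z,f=Rt(-8.2,17,1)
o=manip.observe();print(o["position"],go(R,(.4414,.2596,.2325)))
c=Ro.from_rotvec(o["eef_rot"]).as_matrix();zd=-c[:,0];nd=c[:,1];yd=np.cross(zd,nd)
im=np.mean([manip.read_camera("side").astype(float) for _ in range(3)],0)
bot=o["position"]-.070*zd
P=[bot+a*.1*zd+b*.035*yd-.0075*nd for a,b in((0,-1),(0,1),(1,1),(1,-1))]
uv=proj("side",P);print(uv)
x0,y0,k=185,75,9
v=cv2.resize(im[y0:y0+65,x0:x0+75,::-1].clip(0,255).astype(np.uint8),None,fx=k,fy=k,interpolation=cv2.INTER_CUBIC)
w=v.copy();cv2.polylines(w,[((uv-[x0,y0]+.5)*k).astype(int)],True,(0,255,255),1)
cv2.imwrite("pics/q9.png",w)
```

```text
[0.4405 0.26   0.2325] (array([-0.0042, -0.0006, -0.0023]), array([ 0.0944, -0.045 ,  0.0031]))
[[225.6947 140.3104]
 [204.5228 146.705 ]
 [204.239  130.023 ]
 [226.7312 123.4308]]
```

View pics/q9.png

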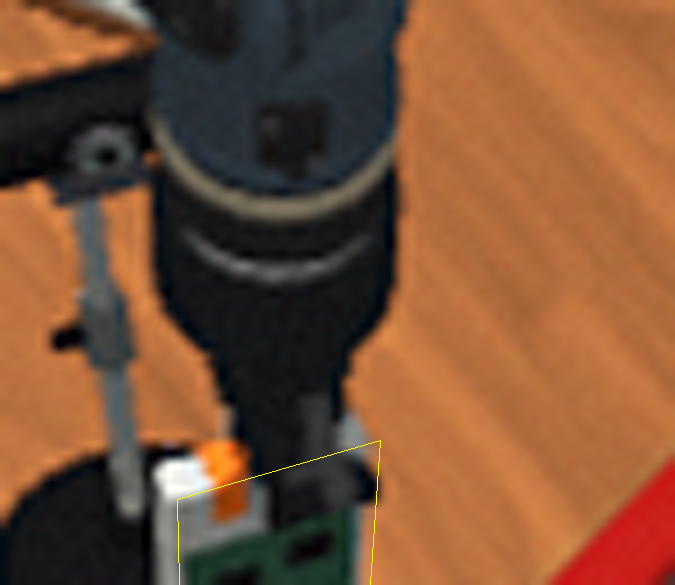

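Run:
```python
from g import *
o=manip.observe()
c=Ro.from_rotvec(o["eef_rot"]).as_matrix();zd=-c[:,0];nd=c[:,1];yd=np.cross(zd,nd)
im=np.mean([manip.read_camera("side").astype(float) for _ in range(3)],0)
bot=o["position"]-.070*zd
x0,y0,k=193,115,13
v=cv2.resize(im[y0:y0+44,x0:x0+50,::-1].clip(0,255).astype(np.uint8),None,fx=k,fy=k,interpolation=cv2.INTER_CUBIC)
w=v.copy()
for s,col in((-1,(0,255,255)),(1,(255,255,0))):
    P=[bot+a*.1*zd+b*.035*yd+s*.0075*nd for a,b in((0,-1),(0,1),(1,1),(1,-1))]
    cv2.polylines(w,[((proj("side",P)-[x0,y0]+.5)*k).astype(int)],True,col,1)
cv2.imwrite("pics/q10.png",w);print(yd,nd,zd)
```

```text
[-0.9901  0.1406  0.0011] [0.1346 0.9455 0.2965] [-0.0406 -0.2937  0.955 ]
```

View pics/q10.png

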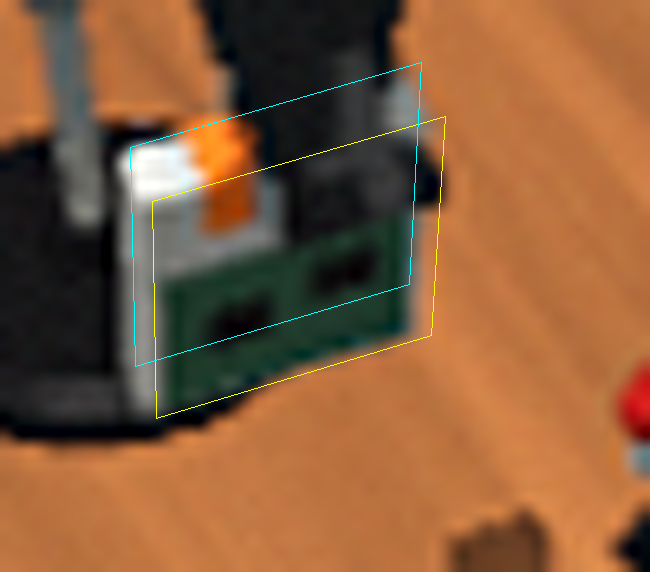

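Emit:
carry_out(
  moves="0 0 0 0.2 0 0 -1; 0 0 0 0.4 0 0 -1; 0 0 0 0.4 0 0 -1; 0 0 0 0.4 0 0 -1",
)

```text
clock: 12.22
position: [0.4447, 0.2602, 0.2325]
eef_rot: [0.345, 1.535, 0.126]
force: [-0.5, 0.7, -1.8]
width: 0.0139
```

Run:
```python
import numpy as np,cv2
def z(im,x,y,w,h,k):
    im=((im[y:y+h,x:x+w,::-1]-5)*4.5).clip(0,255)
    return cv2.resize(im,None,fx=k,fy=k,interpolation=cv2.INTER_CUBIC).clip(0,255).astype(np.uint8)
a=z(np.load("sideavg.npy"),177,76,36,28,12);b=z(np.load("topavg.npy"),94,208,26,28,12)
cv2.imwrite("pics/c4.png",np.hstack([a,b]))
```

```text
(no output)
```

View pics/c4.png

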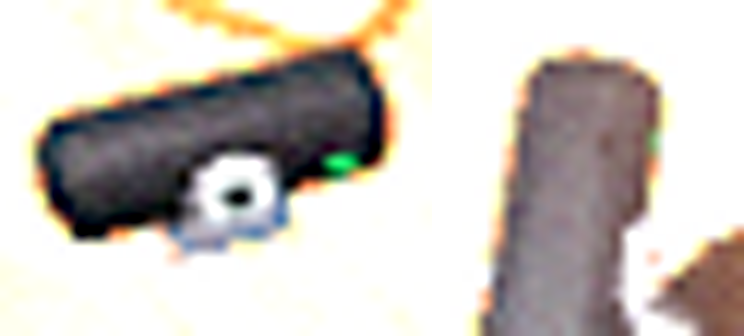

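Emit:
carry_out(
  moves="0.013 0 0 0 0 -0.2 -1; 0.026 -0.003 0 0 0 -0.4 -1; 0.026 -0.003 0 0 0 -0.4 -1; 0.026 -0.003 0 0 0 -0.4 -1; 0.026 -0.003 0 0 0 -0.4 -1; 0.026 -0.003 0 0 0 -0.4 -1; 0.026 -0.003 0 0 0 -0.4 -1; 0.026 -0.003 0 0 0 -0.4 -1",
)

```text
clock: 12.88
position: [0.4446, 0.2603, 0.2287]
eef_rot: [0.365, 1.531, 0.147]
force: [0.1, 0.2, -2.3]
width: 0.0142
```

Run:
```python
from g import *
R,n,z,f=Rt(-8.2,18.5,1)
o=manip.observe();print(o["position"],o["width"],o["joint_velocities"],go(R,(.4445,.2601,.2283)))
im=manip.read_camera("side");t=manip.read_camera("top")
c=Ro.from_rotvec(o["eef_rot"]).as_matrix();zd=-c[:,0];nd=c[:,1];yd=np.cross(zd,nd)
bot=o["position"]-.070*zd+.003*yd
w=cv2.resize(im[70:170,165:265,::-1],None,fx=6,fy=6,interpolation=cv2.INTER_CUBIC)
P=[bot+a*.1*zd+b*.035*yd-.0075*nd for a,b in((0,-1),(0,1),(1,1),(1,-1))]
cv2.polylines(w,[((proj("side",P)-[165,70]+.5)*6).astype(int)],True,(0,255,255),1)
cv2.imwrite("pics/q11.png",w);cv2.imwrite("pics/q11t.png",t[:,:,::-1])
lab=bot+.036*zd+.0075*nd;L=np.array([.4657,.428,.249]);d=lab-L;print(lab,np.linalg.norm(d),d/np.linalg.norm(d),nd)
```

```text
[0.4446 0.2603 0.2287] 0.014191946607032676 [ 0.0004 -0.0006 -0.     -0.0015 -0.0004 -0.    ] (array([-0.0047, -0.0008, -0.0026]), array([-0.0054, -0.0163, -0.0419]))
[0.4441 0.2785 0.1989] 0.15909219911154446 [-0.136  -0.9394 -0.3147] [0.1331 0.9375 0.3216]
```

View pics/q11.png

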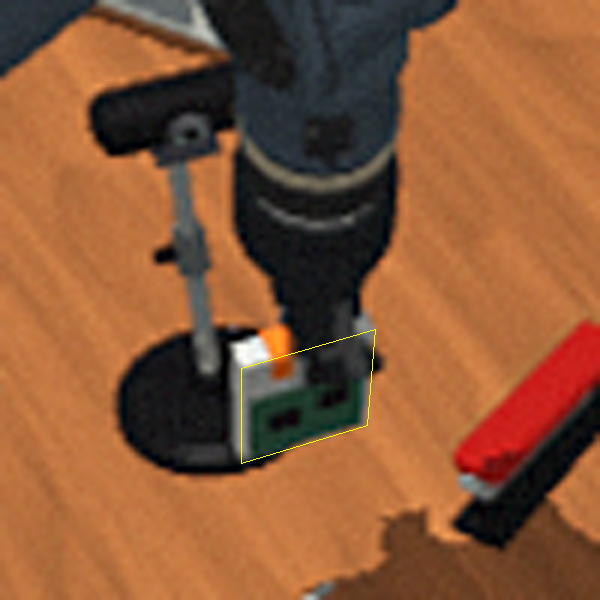

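View pics/q11t.png

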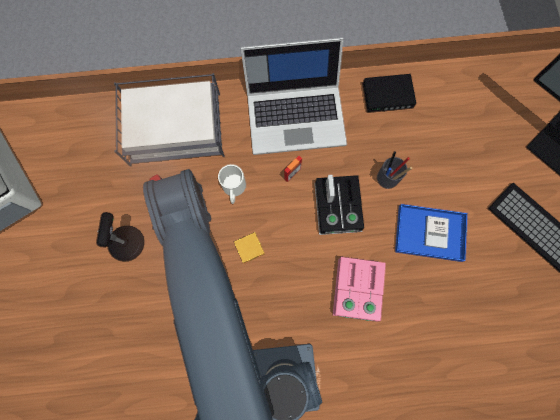

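```bash
python3 -c "
from plant import manip
print(manip.job_done())"
```

```text
the job is handed in; nothing more can be done
None
```

I pressed the failed drive's button (right bay), drew that drive straight up out of its bay, and handed in at about 13 s with the drive held still in front of the desk camera.

**Button:** it took the full press, about 5 mm of travel, spring force of a few newtons, then a hard stop at about 22 N. Contact came 4 mm higher by the arm's reading than the stated 72 mm. The small green lights on the dock front did not change, so I have no visible sign that the bay is off.

**Hold:** in the last check the label centre came out about 159 mm from the glass. It was on the estimated line of sight, with the label square to it within about 1° and the sticker end up. The drive's projected outline matched the side view within about 1 pixel.

**Weakest point:** the camera's downward tilt was hard to measure. My estimates ran from 12° to 32° (stated range 6–23°), and I held to 18.5°. The label could be a few degrees off square and up to about 15 mm off the middle vertically. No camera showed the label side itself.

**Everything else:** the other drive is still in its bay, and the camera and other things looked undisturbed in the last pictures.

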